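# Draw calibration gas into a glass syringe and hold it at the marker

### The arm

A 7-joint arm with a two-finger parallel gripper is mounted at the origin on the work surface. World frame = base frame: x ahead of the robot, y to its left, z up, the work surface at z = 0. Lengths are in m, angles in rad, forces in N, time in s.
With the tool pointing down it reaches from about 0.4 to 0.85 m from the base axis. Payload 10.4 kg.
Tool frame: the origin (TCP) lies midway between the tips of the shut fingers; the grasp point (between the pads) lies 19 mm behind it; z points along the fingers, x is the direction in which the jaws open and shut, and the axes are right-handed (so a half turn about z gives the same grasp; the last joint's range is limited). The gripper opens to 85 mm and grips with 20 to 120 N. Pads are 22 mm wide; open, the fingers measure 114 mm over their backs; the gripper's body (76 mm by 85 mm) begins 54 mm behind the grasp point. The pads swing forward as they close: fully open they stand 13 mm farther back than shut.
Start: joints at [-1.128, 0.332, -0.065, 1.46, 0.022, 1.35, -0.088], TCP at [0.281, 0.558, 0.231] pointing down, gripper open.
Joint ranges: [-2.6, 2.6], [-0.5, 2.12], [-1.47, 1.34], [0.16, 2.42], [-1.27, 4.41], [0.06, 2.06], [-2.6, 2.6]. Speed limits (rad/s): [2.22, 2.22, 2.79, 2.79, 3.14, 3.14, 3.14].

### API

Orientations are given as a unit quaternion [x, y, z, w].
In Python, from workcell import manip, cams gives the robot as it stands.
- The arm moves only by the tool move_arm, never from a script. Its argument "moves" is a list of rows, each a list of 7 numbers: the turn, a rotation vector about the tool's x, y, z in degrees, then the shift along the tool's x, y, z in m, then the finger opening in m, from 0 to 0.0854. A call has 1 to 10 rows; each row is the pose to reach, as a shift and turn from the pose commanded when the call began, along the tool's axes at that moment; what a row does not reach only later rows make up. A row lasts 1/10 s, in which the tool goes at most 50 mm and 8.59 degrees, less where a joint would pass 70% of its speed; a pose out of reach is approached as far as the arm can. A call with a gripper value outside its range is refused whole. The fingers move at their own pace and stop on an object; "grip_force" is the grip in N (left out, the last holds). Time passes only in rows, so rows that repeat a pose let the fingers close. It gives the time, the measured TCP pose, the force and the opening at its end, in the units of the state.
- manip.get_obs(): the state, without advancing time (a new reading comes with each control period).
- cams.camera(name): name is "side" or "top" or "wrist"; returns the picture (400x640x3 uint8, red, green, blue); there is no depth.
- cams.camera_params(name): a dict with "fx", "fy", "cx", "cy" (pixels), "dist_coeffs" ([k1, k2, p1, p2, k3] as OpenCV has them; the pictures are not rectified), "xyz" and "rotation" of the camera in the world. Camera axes: x right, y up, looking along -z (the intrinsics and any distortion apply to the point x, -y, -z); pixel columns grow to the right and rows downward; lengths in m; the calibration is good to about 2 mm. A picture is of the moment at which its call begins: read the wrist's pose just before it. camera_params takes no time and is no camera call; for the wrist camera it gives the pose at the moment of the call.
- manip.hand_in(): hands the job in, once; it reports no verdict.
The state is a dict: "clock": time; "joint_pos": joint angles; "joint_velocities": joint speeds; "tau": joint torques, N m; "position": TCP position; "ee_rot": TCP orientation; "ft_force": force on the tool from outside, world axes, zero at the start; "torque": the same for the moment, N m; "grip_width": opening from 0.0 (shut) to 1.0 (fully open).
Only numpy, scipy, OpenCV 4.12 (cv2) and the standard library are available. Lean on these libraries where they do the work, as an engineer would, in place of code of your own. Each camera call takes 0.05 s, during which the arm holds its last target. There are 200 camera calls.

### The job

On the gas sampling stand, swing the yellow valve lever fully open (in line with the pipe), and only then draw the blue glass plunger straight up, without letting it bind in the barrel or come out, until its lower end is level with the red marker collar. Finish still holding the plunger steady there, because it sinks back when let go. Leave the other things on the bench where they are.

Things in the scene. Friction and masses are not known exactly. Their poses are not given: they have to be found in the camera images.
- stand: Fixed stand: grey plate 250 (x) by 300 (y) by 12 mm. Origin: centre of its underside, z up. On it, at x, y in mm: upright syringe (-30, 85), valve stem (-30, -70), pipe along y joining them at 45 high; 12 mm column, 176 high, with two clamps at (-30, 135); 62 mm canister lying along y at x 85, y -25 to 145, 81 high; regulator (85, -71), 84 high.
- barrel_mouth (a point): Centre of the open top of the clear glass barrel, on its axis, level with its top rim, 190 mm above the bench. The barrel is upright, 34 mm outside diameter, with a 46 mm flange 5 mm thick at the mouth; its bore is 28.6 mm in diameter and 112 mm deep.
- barrel_floor (a point): Centre of the floor of the bore, 112 mm straight below barrel_mouth. The plunger's lower end rests here at the start.
- plunger: Cobalt blue glass plunger, loose in the barrel, about 80 to 150 g: rod 27 mm in diameter, 148 mm long, topped by a knob 36 mm in diameter, 9 mm high. Origin: centre of its lower end; z up the rod. It starts fully down, with 36 mm of rod showing under the knob, has 0.8 mm of play all round and sinks by its weight when let go.
- plunger_neck (a point): Point on the plunger's axis 136 mm above its lower end: on the bare 27 mm rod, 24 mm above the barrel mouth at the start, 12 mm below the knob's underside and 21 mm below its top. A good height to grip.
- marker: Red collar, 39 mm outside diameter and 6 mm high, fixed round the glass barrel at the volume wanted. Origin: its centre, on the barrel's axis. It stands 45 to 75 mm above the bore's floor and cannot be touched or moved (look only).
- valve_lever (a joint): Angle of the valve's lever. 0 (closed): the lever points to the stand's -x, across the pipe. pi/2 (fully open, at its stop): it points to the stand's -y, along the pipe and away from the syringe. It turns counterclockwise seen from above as it opens, with a friction of about 0.15 N m, and stays where it is left.
- valve_stem (a point): On the vertical axis about which the lever turns, 75 mm above the bench (3 mm above the middle of the lever's height).
- lever_grip (a point): Point in the middle of the lever's yellow sleeve, 45 mm from the stem axis and 72 mm above the bench; it moves with the lever. The sleeve is 14 mm wide and 11 mm high and reaches from 20 to 68 mm from the stem axis. Below it is free space down to the base plate (12 mm) or, when open, to the pipe (48 mm).
- stand_vial: Small capped glass vial, 23 mm diameter, 77 mm high, on the stand's base plate near its front (-x) left (+y) corner. Origin: centre of its underside. Bystander.
- septum_tin: Round aluminium tin, 42 mm diameter, 27 mm high, on the base plate in front (-x) of the syringe. Origin: centre of its underside. Bystander.
- rack_vial0: Capped vial, 23 mm diameter, 77 mm high, standing in the white rack (170 by 85 by 30 mm) to the robot's left. Origin: underside. Bystander.
- rack_vial1: As rack_vial0.
- rack_vial2: As rack_vial0.
- amber_bottle: Amber reagent bottle, 68 mm diameter, 170 mm high, to the robot's right. Origin: centre of its underside. Bystander.
- crimper: Vial crimper with two blue handles, about 210 mm long, 60 mm wide, 30 mm high, lying on the bench to the robot's right. Origin: middle of its handles, at the bench. Bystander.
- cap_jar: Clear jar with a white lid, 76 mm diameter, 90 mm high, to the robot's left. Origin: centre of its underside. Bystander.
There are look-alikes about, which are no part of the job. What is meant by the plunger is not pink, and is the smaller of those in its own colour.

How it is judged:
On the way, in this order (a step that is already met when the one before it is completed fails the run):
1. the valve lever is fully open, the plunger still down (value of joint valve_lever above 1.4 rad and z of plunger in the frame of barrel_floor below 0.01 m), for 0.1 s.
2. the plunger's lower end is level with the marker, held by the gripper (z of plunger in the frame of marker between -0.005 and 0.005 m and contact force between the fingers and plunger above 1 N and value of joint valve_lever above 1.4 rad), for 0.3 s.
At the end, for the whole second after the job is handed in: Gripper still holding the plunger (over 1 N), its lower end within 5 mm of the marker collar's middle, in the bore and in line with it (0.06 rad, 4 mm), at rest, pressed on the barrel by less than 15 N; valve lever over 1.4 rad open (all of step 2 and angle between the z axis of plunger and the z axis of stand, either way round below 0.06 rad and horizontal distance between plunger and barrel_floor below 0.004 m and linear speed of plunger below 0.01 m/s and contact force between plunger and stand below 15 N); the arm keeps its last pose, push and grip.
It fails at once if the plunger is drawn up with the valve not yet open (z of plunger in the frame of barrel_floor above 0.012 m and value of joint valve_lever below 1.3 rad).
It fails at once if the plunger comes out of the barrel (z of plunger in the frame of barrel_mouth above -0.012 m).
It fails at once if the plunger binds: it is forced against the glass with more than 40 N (contact force between plunger and stand above 40 N).
It fails at once if another thing on the bench is moved by more than 30 mm or tipped ((distance of stand_vial from where it was at the start of the episode above 0.03 m or angle between stand_vial's own z axis and vertical above 0.35 rad) or (distance of septum_tin from where it was at the start of the episode above 0.03 m or angle between septum_tin's own z axis and vertical above 0.35 rad) or (distance of rack_vial0 from where it was at the start of the episode above 0.03 m or angle between rack_vial0's own z axis and vertical above 0.35 rad) or (distance of rack_vial1 from where it was at the start of the episode above 0.03 m or angle between rack_vial1's own z axis and vertical above 0.35 rad) or (distance of rack_vial2 from where it was at the start of the episode above 0.03 m or angle between rack_vial2's own z axis and vertical above 0.35 rad) or (distance of amber_bottle from where it was at the start of the episode above 0.03 m or angle between amber_bottle's own z axis and vertical above 0.35 rad) or (distance of crimper from where it was at the start of the episode above 0.03 m or angle between crimper's own z axis and vertical above 0.35 rad) or (distance of cap_jar from where it was at the start of the episode above 0.03 m or angle between cap_jar's own z axis and vertical above 0.35 rad)).
It also fails if it takes over 51 s, if anything falls off the work surface, if the arm or the gripper's body presses on something with over 40 N, if the wrist force passes 120 N, or if a joint passes its speed limit or range.

## Working session

There is one attempt and no reset: what is moved stays moved. The work goes in short steps, Python scripts to look and compute and a tool call to move; the robot and the scene stay as the last step left them, time stands still between calls to the robot, and variables do not carry over. Pictures are saved under pics/ and viewed, about 8 in all and at most 12, crops included, and the job is handed in when it is done.

Besides the shell and the picture viewer there is one more tool, called after "Emit:" by a JSON object that holds its "method" and its "body". move_arm: Moves the arm, as the interface text tells. Its arguments: {"type":"object","properties":{"moves":{"type":"array","items":{"type":"array","items":{"type":"number"}}},"grip_force":{"type":"number"}},"required":["moves"]}

```bash
mkdir -p pics; ls
cat > h.py <<'E'
import numpy as np, cv2
from workcell import manip, cams
from scipy.spatial.transform import Rotation as R
def par(n):
    p=cams.camera_params(n); K=np.array([[p['fx'],0,p['cx']],[0,p['fy'],p['cy']],[0,0,1.]])
    r=np.array(p['rotation'],float)
    r=R.from_quat(r).as_matrix() if r.size==4 else r.reshape(3,3)
    return K,np.array(p['dist_coeffs'],float),np.array(p['xyz'],float),r@np.diag([1,-1,-1.])
def ray(P,uv):
    K,d,o,r=P; q=cv2.undistortPoints(np.array([[uv]],float),K,d)[0,0]
    return o,r@np.array([q[0],q[1],1])
def atz(P,uv,z):
    o,v=ray(P,uv); return o+v*(z-o[2])/v[2]
def proj(P,X):
    K,d,o,r=P; X=(np.atleast_2d(X)-o)@r
    return cv2.projectPoints(X,np.zeros(3),np.zeros(3),K,d)[0][:,0]
def tri(L):
    A=np.zeros((3,3));b=np.zeros(3)
    for P,uv in L:
        o,v=ray(P,uv);v=v/np.linalg.norm(v);M=np.eye(3)-np.outer(v,v);A+=M;b+=M@o
    return np.linalg.solve(A,b)
def snap(n,f,crop=None,s=1):
    im=cams.camera(n)[...,::-1]
    cv2.imwrite(f'raw_{f}.png',im)
    save(im,f,crop,s)
def save(im,f,crop=None,s=1):
    if crop: x0,y0,x1,y1=crop; im=im[y0:y1,x0:x1]
    cv2.imwrite(f'pics/{f}.png',cv2.resize(im,None,fx=s,fy=s,interpolation=cv2.INTER_CUBIC))
E
python3 - <<'E'
from h import *
for n in('side','top','wrist'):
    P=par(n); print(n,P[2].round(3),P[3][:,2].round(3),P[0][0,0],P[1])
snap('side','side'); snap('top','top')
o=manip.get_obs(); print(o)
E
```

```text
pics
side [ 0.339 -0.822  1.053] [ 0.134  0.663 -0.737] 410.1924120485825 [0.00225549 0.         0.         0.         0.        ]
top [0.22  0.005 1.588] [ 0.181 -0.006 -0.983] 396.9340607444067 [-0.07769279  0.          0.          0.          0.        ]
wrist [0.222 0.587 0.373] [ 0.231 -0.119 -0.966] 359.49894517919074 [0.02255599 0.         0.         0.         0.        ]
{'clock': 0.1, 'joint_pos': array([-1.12761751,  0.33283522, -0.0647262 ,  1.46082389,  0.02157315,
        1.34988656, -0.08849641]), 'joint_velocities': array([-0.00054345, -0.00194986, -0.00069575, -0.00141172, -0.00057487,
        0.00130177, -0.0015632 ]), 'tau': array([ 8.04163501e-04, -6.26742768e+01,  4.87428834e-02, -3.92423308e+01,
        1.63411733e-02,  7.09320389e-03, -5.80450205e-05]), 'position': array([0.28053564, 0.55814541, 0.23059494]), 'ee_rot': array([ 8.51199626e-01,  5.24841690e-01, -5.30625079e-04,  3.38801525e-04]), 'ft_force': array([ 0.15934539,  0.08886805, -0.38211166]), 'torque': array([ 0.00436706, -0.00619428,  0.00478289]), 'grip_width': 1.0031858122755346}
```

View pics/side.png

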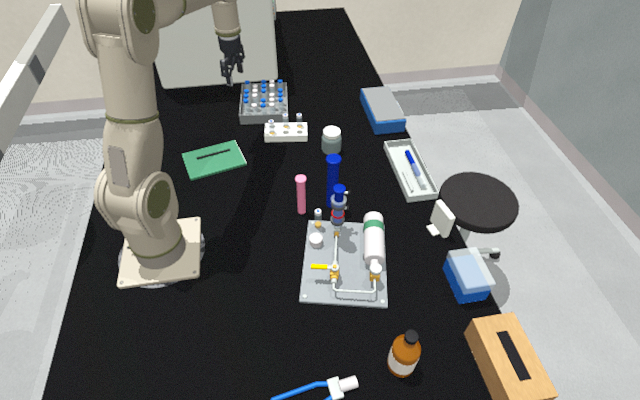

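View pics/top.png

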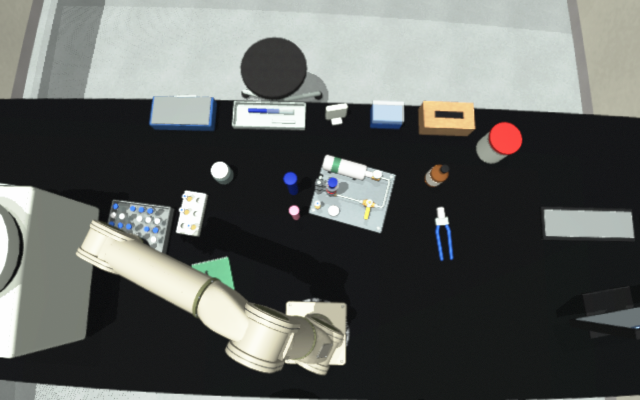

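The side picture shows a tall blue cylinder at (333,180), a pink one at (301,195), and a smaller blue plunger in the stand's barrel at (339,195). The last fits: it's the smaller blue one and it sits in the barrel. I'll confirm in an enlarged crop.

Run:
```python
from h import *
a=cv2.imread('raw_side.png')[145:310,280:400]; b=cv2.imread('raw_top.png')[145:240,270:405]
a=cv2.resize(a,None,fx=3.6,fy=3.6,interpolation=cv2.INTER_CUBIC)
cv2.imwrite('pics/c1.png',a)
cv2.imwrite('pics/c2.png',cv2.resize(b,None,fx=5.5,fy=5.5,interpolation=cv2.INTER_CUBIC))
```

```text
(no output)
```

View pics/c1.png

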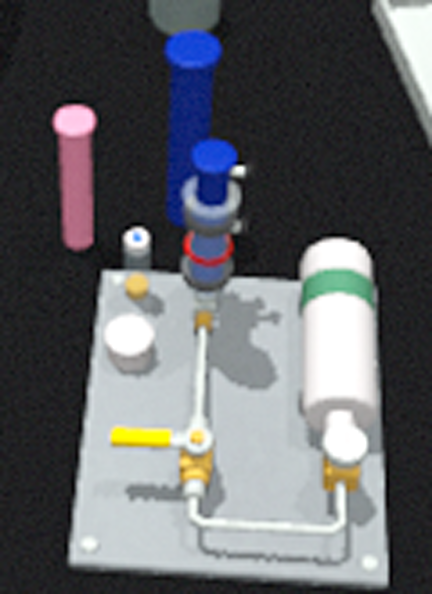

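View pics/c2.png

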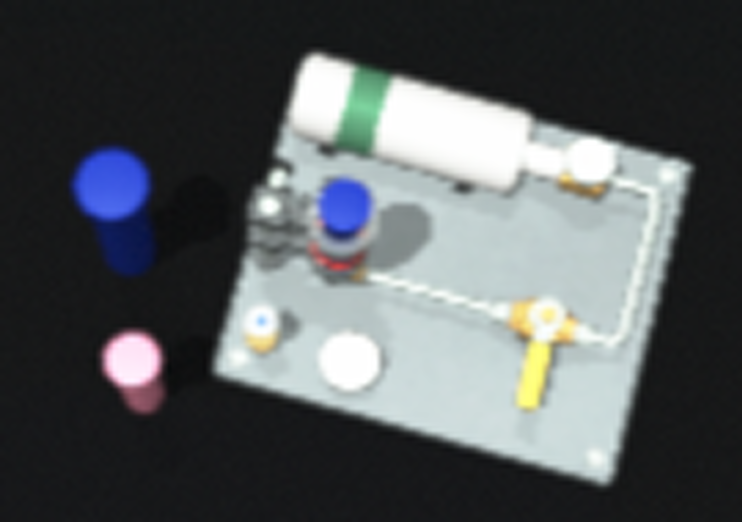

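Confirmed: the cobalt plunger stands in the clamped barrel (crop knob at (215,155)), with a red collar below. The taller blue and the pink ones stand free on the bench. The lever points to -x. Next I fit the stand pose.

Run:
```python
from h import *
from scipy.optimize import least_squares
S,T=par('side'),par('top')
f=lambda uv,s,o:np.array([(uv[0]+.5)/s-.5+o[0],(uv[1]+.5)/s-.5+o[1]])
s=lambda u,v:(S,f((u,v),3.6,(280,145))); t=lambda u,v:(T,f((u,v),5.5,(270,145)))
D=[((-30,85,235),s(215,154)),((-125,150,12),s(103,270)),((-125,-150,12),s(70,563)),((125,-150,12),s(387,577)),((-98,-70,75),s(111,434)),
((-30,85,235),t(345,205)),((125,-150,12),t(692,162)),((-125,-150,12),t(612,482)),((-125,150,12),t(215,375)),((-98,-70,75),t(528,407)),((-30,-70,80),t(547,316)),((-30,-70,80),s(198,436))]
def res(p):
    c,q=np.cos(p[2]),np.sin(p[2]); out=[]
    for X,(P,uv) in D:
        X=np.array(X)/1000.; W=[p[0]+c*X[0]-q*X[1],p[1]+q*X[0]+c*X[1],X[2]]
        out.append(proj(P,W)[0]-uv)
    return np.ravel(out)
r=least_squares(res,[0.5,-0.1,-.1],loss='soft_l1'); print(r.x); print(res(r.x).reshape(-1,2).round(1))
p=r.x;c,q=np.cos(p[2]),np.sin(p[2]);w=lambda x,y:np.array([p[0]+c*x-q*y,p[1]+q*x+c*y])
syr=w(-.03,.085);stem=w(-.03,-.07)
print('syr',syr,'stem',stem,'grip',w(-.075,-.07),'open',w(-.03,-.115),'canister',w(.085,.06),'col',w(-.03,.135))
print(tri([s(215,154),t(345,205)]))
o=manip.get_obs(); print(R.from_quat(o['ee_rot']).as_matrix().round(3))
for k in[(360,182),(345,360),(262,325)]: print(k,atz(T,t(*k)[1],{182:.2,360:.039,325:.089}[k[1]]))
```

```text
[ 0.55054801 -0.13428031 -0.24102853]
[[-0.   0.4]
 [-0.1 -0.2]
 [ 0.2  0.1]
 [ 1.3  1.7]
 [ 0.5  0. ]
 [-0.1  0.5]
 [-0.5  0.4]
 [-0.4  0.7]
 [-0.5  0.4]
 [-0.9  0.4]
 [ 0.1 -0. ]
 [ 0.4 -0.1]]
syr [ 0.54170486 -0.04457636] stem [ 0.50470611 -0.19509577] grip [ 0.46100693 -0.1843542 ] open [ 0.49396454 -0.23879495] canister [ 0.64741301 -0.09630436] col [0.55363993 0.00397829]
[ 0.54227817 -0.04482479  0.23704365]
[[ 0.449  0.893 -0.001]
 [ 0.893 -0.449 -0.001]
 [-0.001  0.    -1.   ]]
(360, 182) [ 0.56756667 -0.05568571  0.2       ]
(345, 360) [ 0.47589097 -0.05456837  0.039     ]
(262, 325) [0.49068133 0.00579285 0.089     ]
```

```bash
cat >> h.py <<'E'
YAW=-0.241; C0=np.array([.5505,-.1343])
def w(x,y,z):
    c,q=np.cos(YAW),np.sin(YAW); return np.array([C0[0]+c*x-q*y,C0[1]+q*x+c*y,z])
def go(X,yaw=YAW):
    o=manip.get_obs(); A=R.from_quat(o['ee_rot'])
    B=R.from_euler('z',yaw)*R.from_euler('x',np.pi)
    print('turn',np.degrees((A.inv()*B).as_rotvec()).round(2),'shift',A.inv().apply(np.array(X)-o['position']).round(4))
def st():
    o=manip.get_obs(); p=o['position']; c,q=np.cos(YAW),np.sin(YAW); d=p[:2]-C0
    print('t',o['clock'],'pos',p.round(4),'stand',(c*d[0]+q*d[1]).round(4),(-q*d[0]+c*d[1]).round(4),'F',o['ft_force'].round(2),'g',round(o['grip_width'],3))
E
python3 - <<'E'
from h import *
go(w(-.075,-.042,.38)); go(w(-.075,-.042,.058))
E
```

```text
turn [5.000e-02 6.000e-02 7.712e+01] shift [-0.5553  0.4884 -0.1487]
turn [5.000e-02 6.000e-02 7.712e+01] shift [-0.5549  0.4884  0.1733]
```

Emit:
{"method": "move_arm", "body": {"moves": [[0, 0, 0, 0, 0, -0.05, 0], [0, 0, 0, 0, 0, -0.1, 0], [0, 0, 0, 0, 0, -0.149, 0], [0.05, 0.06, 77.1, -0.555, 0.488, -0.149, 0], [0.05, 0.06, 77.1, -0.555, 0.488, -0.149, 0], [0.05, 0.06, 77.1, -0.555, 0.488, -0.149, 0], [0.05, 0.06, 77.1, -0.555, 0.488, -0.149, 0], [0.05, 0.06, 77.1, -0.555, 0.488, -0.149, 0], [0.05, 0.06, 77.1, -0.555, 0.488, -0.149, 0], [0.05, 0.06, 77.1, -0.555, 0.488, -0.149, 0]]}}

```text
clock: 1.1
position: [0.3691, 0.2176, 0.3801]
ee_rot: [1.0, 0.024, 0.0, -0.001]
ft_force: [0.9, 0.2, 0.6]
grip_width: 0.0
```

```bash
python3 -c "
from h import *
st();go(w(-.075,-.042,.38))"
```

```text
t 1.1 pos [0.3691 0.2176 0.3801] stand -0.2601 0.2984 F [0.89 0.17 0.64] g 0.0
turn [-0.07  0.   16.61] shift [ 0.0801  0.3792 -0.0004]
```

Emit:
{"method": "move_arm", "body": {"moves": [[0, 0, 16.6, 0.08, 0.379, 0, 0], [0, 0, 16.6, 0.08, 0.379, 0, 0], [0, 0, 16.6, 0.08, 0.379, 0, 0], [0, 0, 16.6, 0.08, 0.379, 0, 0], [0, 0, 16.6, 0.08, 0.379, 0, 0], [0, 0, 16.6, 0.08, 0.379, 0, 0], [0, 0, 16.6, 0.08, 0.379, 0, 0], [0, 0, 16.6, 0.08, 0.379, 0, 0], [0, 0, 16.6, 0.08, 0.379, 0.05, 0], [0, 0, 16.6, 0.08, 0.379, 0.1, 0]]}}

```text
clock: 2.1
position: [0.4703, -0.1556, 0.2791]
ee_rot: [0.993, -0.118, 0.001, -0.0]
ft_force: [1.1, 1.3, -0.7]
grip_width: -0.003
```

```bash
python3 -c "
from h import *
st();go(w(-.075,-.042,.13));go(w(-.075,-.042,.058))
P=par('wrist'); snap('wrist','w1')
print(proj(P,[w(-.075,-.07,.072),w(-.03,-.07,.075),w(-.03,.085,.235)]))"
```

```text
t 2.1 pos [ 0.4703 -0.1556  0.2791] stand -0.0728 -0.0399 F [ 1.12  1.31 -0.72] g -0.003
turn [-0.07 -0.14  0.2 ] shift [-0.0025  0.0023  0.1491]
turn [-0.07 -0.14  0.2 ] shift [-0.0027  0.0024  0.2211]
[[318.51263555 200.94043303]
 [363.53610225 201.82586181]
 [416.75176202 -34.66910848]]
```

View pics/w1.png

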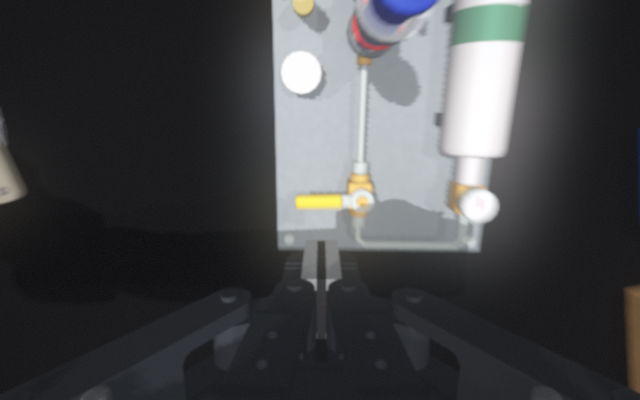

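The wrist picture shows the sleeve's middle at (319,202) and the stem at (361,201), within 2 px of prediction. Descending beside the lever.

Emit:
{"method": "move_arm", "body": {"moves": [[-0.07, -0.14, 0.2, -0.002, 0.002, 0.05, 0], [-0.07, -0.14, 0.2, -0.002, 0.002, 0.1, 0], [-0.07, -0.14, 0.2, -0.002, 0.002, 0.15, 0], [-0.07, -0.14, 0.2, -0.002, 0.002, 0.19, 0], [-0.07, -0.14, 0.2, -0.002, 0.002, 0.221, 0], [-0.07, -0.14, 0.2, -0.002, 0.002, 0.221, 0]]}}

```text
clock: 2.75
position: [0.4655, -0.1546, 0.0565]
ee_rot: [0.993, -0.118, -0.004, 0.0]
ft_force: [-0.2, 0.7, 0.9]
grip_width: -0.001
```

```bash
python3 -c "
from h import *
st()
o=manip.get_obs();A=R.from_quat(o['ee_rot'])
for th in np.radians([0,15,30,45,60,75,90,96]):
    s,c=np.sin(th),np.cos(th); off=.0145*s+.011*abs(c)+.007
    x=-.03-.045*c-off*s; y=-.07-.045*s+off*c
    print(round(np.degrees(th)),(A.inv().apply(w(x,y,.058)-o['position'])).round(4))"
```

```text
t 2.75 pos [ 0.4655 -0.1546  0.0565] stand -0.0777 -0.04 F [-0.15  0.67  0.9 ] g -0.001
0 [ 0.0026  0.012  -0.0015]
15 [-0.0014  0.021  -0.0014]
30 [-0.0033  0.0319 -0.0014]
45 [-0.002   0.0441 -0.0014]
60 [ 0.0033  0.0564 -0.0014]
75 [ 0.0127  0.0673 -0.0015]
90 [ 0.0259  0.0751 -0.0016]
96 [ 0.0296  0.0772 -0.0016]
```

Emit:
{"method": "move_arm", "body": {"moves": [[0, 0, 0, 0.003, 0.012, 0, 0], [0, 0, 0, -0.001, 0.021, 0, 0], [0, 0, 0, -0.003, 0.032, 0, 0], [0, 0, 0, -0.002, 0.044, 0, 0], [0, 0, 0, 0.003, 0.056, 0, 0], [0, 0, 0, 0.008, 0.062, 0, 0], [0, 0, 0, 0.013, 0.067, 0, 0], [0, 0, 0, 0.02, 0.072, 0, 0], [0, 0, 0, 0.026, 0.075, 0, 0], [0, 0, 0, 0.026, 0.075, 0, 0]]}}

```text
clock: 3.75
position: [0.4737, -0.2339, 0.0586]
ee_rot: [0.993, -0.119, -0.004, -0.001]
ft_force: [-9.8, 7.8, 6.4]
grip_width: -0.001
```

```bash
python3 -c "
from h import *
st(); P=par('wrist');snap('wrist','w2')"
```

```text
t 3.75 pos [ 0.4737 -0.2339  0.0586] stand -0.0508 -0.115 F [-9.79  7.84  6.39] g -0.001
```

View pics/w2.png

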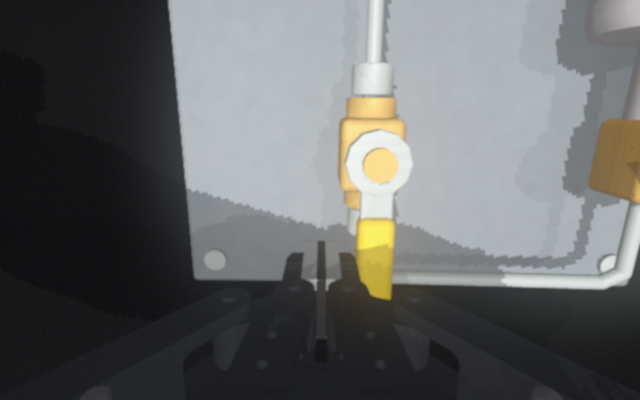

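The lever now lies nearly along the pipe, running from stem (379,165) to tip (375,298). I'll push a little further to be sure of the stop.

Emit:
{"method": "move_arm", "body": {"moves": [[0, 0, 0, 0.003, 0, 0, 0], [0, 0, 0, 0.005, 0, 0, 0], [0, 0, 0, 0.005, 0, 0, 0], [0, 0, 0, 0.005, 0, 0, 0]]}}

```text
clock: 4.2
position: [0.4744, -0.2341, 0.058]
ee_rot: [0.993, -0.119, -0.007, -0.002]
ft_force: [-29.4, 14.7, 24.6]
grip_width: -0.003
```

```bash
python3 -c "
from h import *
st(); P=par('wrist');snap('wrist','w3')
im=cv2.imread('raw_w3.png').astype(int);m=(im[...,2]>170)&(im[...,0]<60)&(im[...,1]>150)
v,u=np.nonzero(m[215:300]);v=v+215
print(len(u))
k=np.array([atz(P,(u[v==r].mean(),r),.0775) for r in range(225,295,3)if (v==r).sum()>5])
d=k[-1]-k[0]; dm=[(atz(P,(379,165),.08))]
print(k[0],k[-1],'angle from -x deg',np.degrees(np.arctan2(d[1],d[0])-YAW)+180)
"
```

```text
t 4.2 pos [ 0.4744 -0.2341  0.058 ] stand -0.0501 -0.115 F [-29.38  14.67  24.63] g -0.003
325
[ 0.49662607 -0.23819165  0.0775    ] [ 0.49478388 -0.24415706  0.0775    ] angle from -x deg 86.64697782818205
```

The force rose to about 30 N with under 1 mm of motion, so the lever is on its stop. Backing off and rising.

Emit:
{"method": "move_arm", "body": {"moves": [[0, 0, 0, -0.015, 0.0, 0, 0], [0, 0, 0, -0.025, 0, 0, 0], [0, 0, 0, -0.025, 0, -0.05, 0], [0, 0, 0, -0.025, 0, -0.1, 0], [0, 0, 0, -0.025, 0, -0.15, 0], [0, 0, 0, -0.025, 0, -0.2, 0.0854], [0, 0, 0, -0.025, 0, -0.25, 0.0854], [0, 0, 0, -0.025, 0, -0.27, 0.0854], [0, 0, 0, -0.025, 0, -0.27, 0.0854]]}}

```text
clock: 5.15
position: [0.4577, -0.231, 0.3325]
ee_rot: [0.993, -0.119, 0.002, 0.0]
ft_force: [-0.3, -0.2, -0.6]
grip_width: 0.677
```

```bash
python3 -c "
from h import *
st(); go(w(-.03,.085,.33))"
```

```text
t 5.15 pos [ 0.4577 -0.231   0.3325] stand -0.067 -0.116 F [-0.28 -0.24 -0.6 ] g 0.677
turn [ 0.   -0.25  0.12] shift [ 0.0374 -0.201   0.0027]
```

Emit:
{"method": "move_arm", "body": {"moves": [[0, -0.25, 0.12, 0.037, -0.05, 0, 0.0854], [0, -0.25, 0.12, 0.037, -0.1, 0, 0.0854], [0, -0.25, 0.12, 0.037, -0.15, 0, 0.0854], [0, -0.25, 0.12, 0.037, -0.19, 0, 0.0854], [0, -0.25, 0.12, 0.037, -0.201, 0.0, 0.0854], [0, -0.25, 0.12, 0.037, -0.201, 0.0, 0.0854], [0, -0.25, 0.12, 0.037, -0.201, 0.0, 0.0854], [0, -0.25, 0.12, 0.037, -0.201, 0.0, 0.0854]]}}

```text
clock: 5.95
position: [0.5394, -0.0456, 0.3288]
ee_rot: [0.993, -0.122, -0.003, -0.0]
ft_force: [0.3, -0.3, 0.3]
grip_width: 1.001
```

```bash
python3 -c "
from h import *
st(); go(w(-.03,.085,.33)); P=par('wrist');print(P[2],P[3].round(3));snap('wrist','w4')
print(proj(P,[w(-.03,.085,.235),w(-.03,.085,.19),w(-.03,-.07,.075),w(-.03,-.115,.075)]))"
```

```text
t 5.95 pos [ 0.5394 -0.0456  0.3288] stand -0.032 0.0835 F [ 0.28 -0.31  0.35] g 1.001
turn [ 0.02  0.37 -0.15] shift [ 0.002  -0.0015 -0.0012]
[0.55569083 0.01741006 0.47104777] [[ 0.97  -0.232 -0.069]
 [-0.242 -0.937 -0.252]
 [-0.007  0.261 -0.965]]
[[325.1931341  199.52715307]
 [324.91132987 184.91505505]
 [324.57290232 288.07755142]
 [324.60253269 320.59452331]]
```

View pics/w4.png

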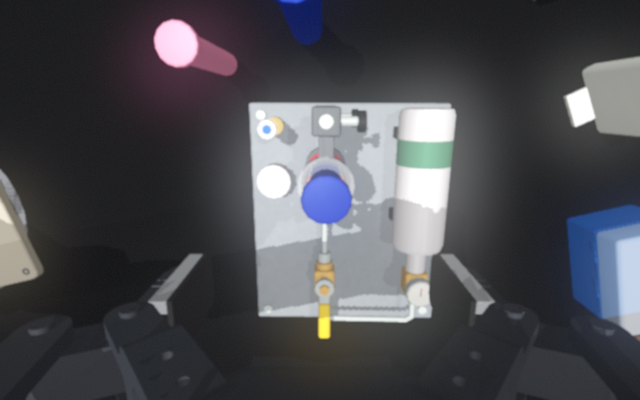

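The knob centre at (326,199) matches the prediction of (325,199.5), and the lever lies in line with the pipe from (324,288) to (324,338). Next I measure the collar height from the red band's front in the side picture and the two wrist pictures.

```bash
python3 - <<'E'
from h import *
from scipy.optimize import minimize_scalar
o=manip.get_obs(); A=R.from_quat(o['ee_rot']); P=par('wrist')
rel=(A.inv().apply(P[2]-o['position']),A.as_matrix().T@P[3])
def wr(pos,q):
    B=R.from_quat(np.array(q)/np.linalg.norm(q)); return (P[0],P[1],np.array(pos)+B.apply(rel[0]),B.as_matrix()@rel[1])
views={'side':par('side'),'w4':P,'w1':wr([.4703,-.1556,.2791],[.993,-.118,.001,0])}
C=w(-.03,.085,0)
out=[]
for n,V in views.items():
    im=cv2.imread(f'raw_{n}.png').astype(int)
    red=np.clip(im[...,2]-np.maximum(im[...,0],im[...,1])-15,0,None).astype(float)
    c0=proj(V,C+[0,0,.135])[0]; 
    x0,y0=(c0-30).astype(int); x0,y0=max(x0,0),max(y0,0); x1,y1=(c0+30).astype(int); red_=red[y0:y1,x0:x1]
    v,u=np.nonzero(red_>12); print(n,c0.round(1),'red u',u.min()+x0,u.max()+x0,'v',v.min()+y0,v.max()+y0,len(u))
    # front band: weighted rows in columns near the axis
    cols=range(int(round(c0[0]))-2,int(round(c0[0]))+3)
    for c in cols:
        k=red[y0:y1,c]; print(c,[(int(i+y0),int(k[i])) for i in np.nonzero(k>5)[0]])
    d=V[2]-C; d[2]=0; d/=np.linalg.norm(d)
    for z in(.12,.13,.14,.15): print(z, proj(V,C+[0,0,z]+d*.0195)[0].round(1), 'top/bot',proj(V,[C+[0,0,z+.003]+d*.0195,C+[0,0,z-.003]+d*.0195])[:,1].round(1))
E
python3 - <<'E'
from h import *
a=cv2.resize(cv2.imread('raw_side.png')[180:240,310:370],None,fx=6,fy=6,interpolation=cv2.INTER_CUBIC)
b=cv2.resize(cv2.imread('raw_w1.png')[0:60,340:420],None,fx=5,fy=5,interpolation=cv2.INTER_CUBIC)
c=np.zeros((360,760,3),np.uint8); c[:360,:360]=a; c[:300,360:760]=b; cv2.imwrite('pics/col.png',c)
E
```

```text
side [337.8 211.4] red u 315 344 v 209 235 85
336 [(217, 94), (218, 42), (232, 19), (233, 24), (234, 24)]
337 [(217, 52), (218, 76), (232, 19), (233, 23), (234, 21), (235, 14)]
338 [(217, 64), (218, 74), (232, 6), (233, 14), (234, 8), (235, 10)]
339 [(217, 89), (218, 69)]
340 [(217, 100), (218, 39)]
0.12 [337.3 219.6] top/bot [219.  220.3]
0.13 [337.4 217.5] top/bot [216.8 218.1]
0.14 [337.5 215.3] top/bot [214.6 215.9]
0.15 [337.7 213. ] top/bot [212.4 213.7]
w4 [324.7 172.4] red u 307 342 v 153 180 70
323 []
324 []
325 []
326 []
327 []
0.12 [324.2 149.8] top/bot [150.2 149.4]
0.13 [324.3 151.1] top/bot [151.5 150.7]
0.14 [324.3 152.5] top/bot [153.  152.1]
0.15 [324.3 154. ] top/bot [154.5 153.6]
w1 [380.9  16.7] red u 351 401 v 0 45 259
379 [(45, 17)]
380 [(45, 22)]
381 [(45, 23)]
382 [(45, 23)]
383 [(45, 21)]
0.12 [361.9  43.7] top/bot [43.1 44.3]
0.13 [363.4  41.6] top/bot [40.9 42.2]
0.14 [365.   39.3] top/bot [38.6 40. ]
0.15 [366.7  36.8] top/bot [36.1 37.6]
```

View pics/col.png

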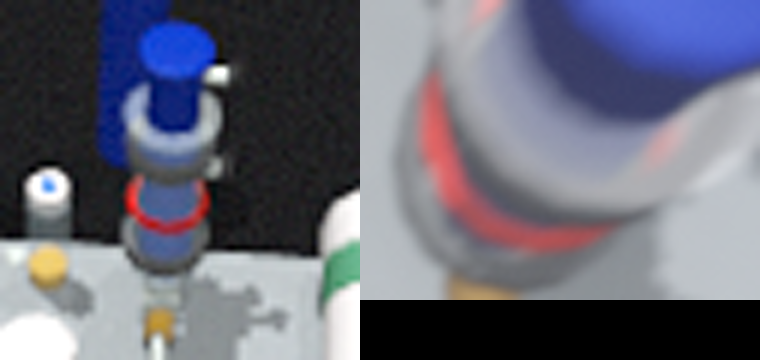

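Run:
```python
from h import *
from scipy.optimize import minimize
o=manip.get_obs(); A=R.from_quat(o['ee_rot']); P=par('wrist')
rel=(A.inv().apply(P[2]-o['position']),A.as_matrix().T@P[3])
q=np.array([.993,-.118,.001,0]);B=R.from_quat(q/np.linalg.norm(q)); pos=np.array([.4703,-.1556,.2791])
V1=(P[0],P[1],pos+B.apply(rel[0]),B.as_matrix()@rel[1])
C=w(-.03,.085,0); a=np.linspace(0,2*np.pi,721)
def curve(V,z,dx,dy):
    n=np.c_[np.cos(a),np.sin(a),0*a]; X=C+[dx,dy,z]+.0195*n
    k=((V[2]-X)*n).sum(1)>0; return proj(V,X[k])
for n,V,box in(('side',par('side'),(330,205,346,222)),('w1',V1,(351,18,392,52))):
    im=cv2.imread(f'raw_{n}.png').astype(float); x0,y0,x1,y1=box
    red=np.clip(im[...,2]-np.maximum(im[...,0],im[...,1])-20,0,None)[y0:y1,x0:x1]
    v,u=np.nonzero(red>8); wt=red[v,u]; pts=np.c_[u+x0,v+y0]
    def cost(z,dx=0,dy=0):
        c=curve(V,z,dx,dy); d=np.sqrt(((pts[:,None]-c[None])**2).sum(2).min(1)); return (wt*d**2).sum()/wt.sum()
    zs=np.arange(.115,.16,.0025); cs=[cost(z) for z in zs]; print(n,len(u),list(zip(zs.round(4),np.round(cs,2))))
    r=minimize(lambda p:cost(p[0])+0*p[0],[.132],method='Nelder-Mead'); print(r.x,r.fun)
    r=minimize(lambda p:cost(*p)+((p[1]/.002)**2+(p[2]/.002)**2)*.05,[.132,0,0],method='Nelder-Mead'); print(r.x,r.fun)
```

```text
side 50 [(np.float64(0.115), np.float64(9.8)), (np.float64(0.1175), np.float64(7.36)), (np.float64(0.12), np.float64(5.3)), (np.float64(0.1225), np.float64(3.64)), (np.float64(0.125), np.float64(2.35)), (np.float64(0.1275), np.float64(1.46)), (np.float64(0.13), np.float64(0.94)), (np.float64(0.1325), np.float64(0.79)), (np.float64(0.135), np.float64(1.02)), (np.float64(0.1375), np.float64(1.63)), (np.float64(0.14), np.float64(2.61)), (np.float64(0.1425), np.float64(4.0)), (np.float64(0.145), np.float64(5.8)), (np.float64(0.1475), np.float64(8.05)), (np.float64(0.15), np.float64(10.77)), (np.float64(0.1525), np.float64(14.0)), (np.float64(0.155), np.float64(17.75)), (np.float64(0.1575), np.float64(22.06))]
[0.13225781] 0.7925348446501009
[ 1.32214368e-01 -2.98355499e-04  1.17509495e-04] 0.7853777945248999
w1 315 [(np.float64(0.115), np.float64(8.73)), (np.float64(0.1175), np.float64(6.66)), (np.float64(0.12), np.float64(4.95)), (np.float64(0.1225), np.float64(3.65)), (np.float64(0.125), np.float64(2.81)), (np.float64(0.1275), np.float64(2.48)), (np.float64(0.13), np.float64(2.69)), (np.float64(0.1325), np.float64(3.51)), (np.float64(0.135), np.float64(5.0)), (np.float64(0.1375), np.float64(7.2)), (np.float64(0.14), np.float64(10.18)), (np.float64(0.1425), np.float64(14.0)), (np.float64(0.145), np.float64(18.74)), (np.float64(0.1475), np.float64(24.45)), (np.float64(0.15), np.float64(31.21)), (np.float64(0.1525), np.float64(39.11)), (np.float64(0.155), np.float64(48.22)), (np.float64(0.1575), np.float64(58.62))]
[0.12782344] 2.4710243279779904
[0.11877745 0.0015366  0.00050488] 2.2370571774960517
```

The collar centre is at z≈0.130 (side gives 0.1305–0.132, wrist 0.128), so the lift is about 52 mm. Now descending to the neck.

```bash
python3 -c "
from h import *
st(); go(w(-.03,.085,.196))"
```

```text
t 6.0 pos [ 0.5394 -0.0454  0.3289] stand -0.032 0.0837 F [1.04 0.39 0.69] g 1.002
turn [ 0.01  0.37 -0.15] shift [ 0.0029 -0.0013  0.1329]
```

Emit:
{"method": "move_arm", "body": {"moves": [[0, 0.35, -0.15, 0.002, -0.001, 0.03, 0.0854], [0, 0.35, -0.15, 0.002, -0.001, 0.06, 0.0854], [0, 0.35, -0.15, 0.002, -0.001, 0.09, 0.0854], [0, 0.35, -0.15, 0.002, -0.001, 0.11, 0.0854], [0, 0.35, -0.15, 0.002, -0.001, 0.125, 0.0854], [0, 0.35, -0.15, 0.002, -0.001, 0.133, 0.0854], [0, 0.35, -0.15, 0.002, -0.001, 0.133, 0.0854], [0, 0.35, -0.15, 0.002, -0.001, 0.133, 0.0854], [0, 0.35, -0.15, 0.002, -0.001, 0.133, 0.0854]]}}

```text
clock: 6.9
position: [0.5415, -0.0428, 0.1968]
ee_rot: [0.993, -0.119, 0.0, -0.0]
ft_force: [0.2, -0.5, 0.8]
grip_width: 1.002
```

```bash
python3 -c "
from h import *
st(); go(w(-.03,.085,.196))"
```

```text
t 6.9 pos [ 0.5415 -0.0428  0.1968] stand -0.0306 0.0868 F [ 0.17 -0.45  0.85] g 1.002
turn [-0.03 -0.04  0.17] shift [0.0006 0.0018 0.0008]
```

Emit:
{"method": "move_arm", "body": {"moves": [[0, 0, 0.15, 0.0005, 0.0018, 0.001, 0.0854], [0, 0, 0.15, 0.0005, 0.0018, 0.001, 0.06], [0, 0, 0.15, 0.0005, 0.0018, 0.001, 0.045], [0, 0, 0.15, 0.0005, 0.0018, 0.001, 0.035], [0, 0, 0.15, 0.0005, 0.0018, 0.001, 0.02], [0, 0, 0.15, 0.0005, 0.0018, 0.001, 0.02], [0, 0, 0.15, 0.0005, 0.0018, 0.001, 0.02], [0, 0, 0.15, 0.0005, 0.0018, 0.001, 0.02], [0, 0, 0.15, 0.0005, 0.0018, 0.001, 0.02]], "grip_force": 30}}

```text
clock: 7.8
position: [0.5413, -0.0444, 0.1951]
ee_rot: [0.993, -0.12, 0.0, -0.0]
ft_force: [2.6, -0.5, 1.6]
grip_width: 0.403
```

```bash
python3 -c "
from h import *
st(); go(w(-.03,.085,.196)); print(manip.get_obs()['torque'])"
```

```text
t 7.8 pos [ 0.5413 -0.0444  0.1951] stand -0.0303 0.0851 F [ 2.57 -0.5   1.56] g 0.403
turn [-0.   -0.    0.04] shift [ 0.0003  0.0001 -0.0009]
[-0.09126326 -0.36753264  0.00198257]
```

Emit:
{"method": "move_arm", "body": {"moves": [[0, 0, 0, 0, 0, 0, 0.015], [0, 0, 0, 0, 0, 0, 0.015], [0, 0, 0, 0, 0, 0, 0.015]]}}

```text
clock: 8.1
position: [0.5413, -0.0444, 0.195]
ee_rot: [0.993, -0.12, -0.0, -0.0]
ft_force: [2.7, 0.4, 3.3]
grip_width: 0.406
```

```bash
python3 -c "
from h import *
st(); print(manip.get_obs()['torque'].round(3))"
```

```text
t 8.1 pos [ 0.5413 -0.0444  0.195 ] stand -0.0304 0.0851 F [2.69 0.39 3.29] g 0.406
[-0.112 -0.499  0.001]
```

```bash
python3 -c "
from h import *
snap('wrist','w5',(190,60,450,330),2.2)
im=cams.camera('side')[...,::-1]; cv2.imwrite('raw_s5.png',im)
a=cv2.imread('pics/w5.png'); b=cv2.resize(im[150:230,300:375],None,fx=3,fy=3,interpolation=cv2.INTER_CUBIC)
c=np.zeros((a.shape[0],a.shape[1]+225,3),np.uint8); c[:,:a.shape[1]]=a; c[:240,a.shape[1]:]=b; cv2.imwrite('pics/w5.png',c); print(c.shape)"
```

```text
(594, 797, 3)
```

View pics/w5.png

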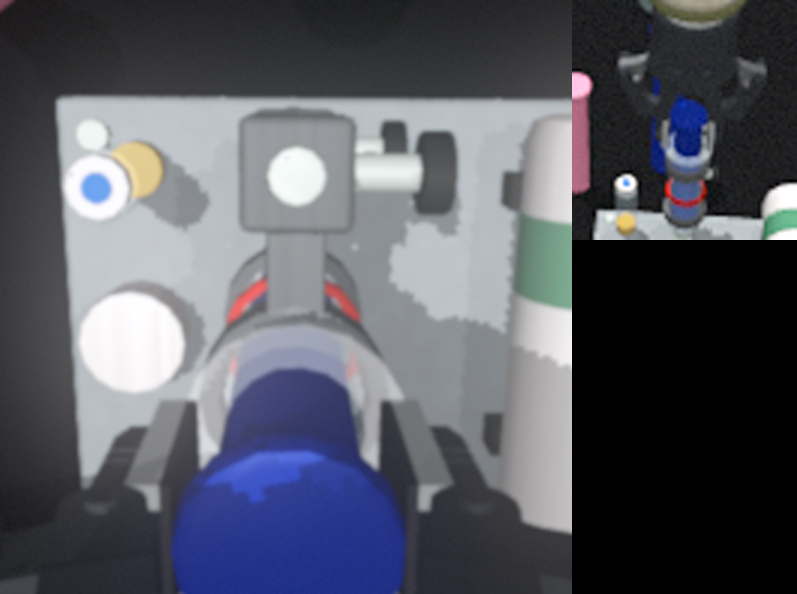

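The fingers close on the 36 mm knob's sides (crop (165,470) and (405,470)), with a gap to the rod, so the upper pad edge catches the knob. I'll regrip with the pad centre at knob height, which gives a firm, central hold and stays clear of the flange.

Emit:
{"method": "move_arm", "body": {"moves": [[0, 0, 0, 0, 0, 0, 0.06], [0, 0, 0, 0, 0, 0, 0.06], [0, 0, 0, 0, 0, -0.006, 0.06], [0, 0, 0, 0, 0, -0.013, 0.06], [0, 0, 0, 0, 0, -0.013, 0.06], [0, 0, 0, 0, 0, -0.013, 0.02], [0, 0, 0, 0, 0, -0.013, 0.02], [0, 0, 0, 0, 0, -0.013, 0.02], [0, 0, 0, 0, 0, -0.013, 0.02], [0, 0, 0, 0, 0, -0.013, 0.02]], "grip_force": 40}}

```text
clock: 9.2
position: [0.5413, -0.0444, 0.208]
ee_rot: [0.993, -0.12, 0.0, -0.0]
ft_force: [1.6, 0.3, 3.1]
grip_width: 0.404
```

```bash
python3 -c "
from h import *
st(); print(manip.get_obs()['torque'].round(3)); go(w(-.03,.085,.208))"
```

```text
t 9.2 pos [ 0.5413 -0.0444  0.208 ] stand -0.0303 0.0851 F [1.62 0.34 3.11] g 0.404
[-0.094 -0.386 -0.015]
turn [-0.   -0.    0.04] shift [0.0003 0.0001 0.    ]
```

Emit:
{"method": "move_arm", "body": {"moves": [[0, 0, 0, 0, 0, -0.003, 0.02], [0, 0, 0, 0, 0, -0.007, 0.02], [0, 0, 0, 0, 0, -0.011, 0.02], [0, 0, 0, 0, 0, -0.015, 0.02], [0, 0, 0, 0, 0, -0.019, 0.02], [0, 0, 0, 0, 0, -0.02, 0.02]]}}

```text
clock: 9.8
position: [0.541, -0.0444, 0.2283]
ee_rot: [0.993, -0.12, -0.0, -0.0]
ft_force: [1.8, -0.7, -2.3]
grip_width: 0.403
```

```bash
python3 -c "
from h import *
st(); print(manip.get_obs()['torque'].round(3)); go(w(-.03,.085,.260))"
```

```text
t 9.8 pos [ 0.541  -0.0444  0.2283] stand -0.0306 0.0851 F [ 1.79 -0.66 -2.31] g 0.403
[-0.16  -0.508 -0.   ]
turn [-0.01  0.04  0.04] shift [ 0.0006  0.0001 -0.0317]
```

The load is small and sideways force is about 2 N, so there's no binding. I'll lift on to 52 mm in total.

Emit:
{"method": "move_arm", "body": {"moves": [[0, 0, 0, 0, 0, -0.004, 0.02], [0, 0, 0, 0, 0, -0.008, 0.02], [0, 0, 0, 0, 0, -0.012, 0.02], [0, 0, 0, 0, 0, -0.016, 0.02], [0, 0, 0, 0, 0, -0.02, 0.02], [0, 0, 0, 0, 0, -0.024, 0.02], [0, 0, 0, 0, 0, -0.028, 0.02], [0, 0, 0, 0, 0, -0.031, 0.02], [0, 0, 0, 0, 0, -0.032, 0.02], [0, 0, 0, 0, 0, -0.032, 0.02]]}}

```text
clock: 10.8
position: [0.5411, -0.0444, 0.2599]
ee_rot: [0.993, -0.12, -0.0, -0.0]
ft_force: [-0.5, 0.1, -1.0]
grip_width: 0.403
```

Run:
```python
from h import *
st()
S=par('side'); W=par('wrist'); im=cams.camera('side')[...,::-1]; wi=cams.camera('wrist')[...,::-1]
cv2.imwrite('raw_s6.png',im); cv2.imwrite('raw_w6.png',wi)
C=w(-.03,.085,0); d=S[2]-C; d[2]=0; d/=np.linalg.norm(d)
print('rows: blue bottom front z=.13,.12,.125,.135',[proj(S,C+[0,0,z]+d*.0135)[0].round(2) for z in(.12,.125,.13,.135)])
print('collar front',[proj(S,C+[0,0,z]+d*.0195)[0].round(2) for z in(.12,.125,.13,.135)])
for r in range(206,228): print(r, im[r,335:341].mean(0).round().astype(int), cv2.imread('raw_side.png')[r,335:341].mean(0).round().astype(int))
a=cv2.resize(im[150:240,305:375],None,fx=6,fy=6,interpolation=cv2.INTER_CUBIC)
b=cv2.resize(wi[100:300,240:420],None,fx=2,fy=2,interpolation=cv2.INTER_CUBIC)
c=np.zeros((540,780,3),np.uint8); c[:,:420]=a; c[:400,420:]=b; cv2.imwrite('pics/s6.png',c)
```

```text
t 10.8 pos [ 0.5411 -0.0444  0.2599] stand -0.0306 0.0851 F [-0.52  0.12 -1.01] g 0.403
rows: blue bottom front z=.13,.12,.125,.135 [array([337.35, 218.1 ]), array([337.43, 217.02]), array([337.5 , 215.92]), array([337.57, 214.82])]
collar front [array([337.25, 219.65]), array([337.33, 218.56]), array([337.4 , 217.47]), array([337.47, 216.37])]
206 [143  97  80] [143  96  79]
207 [120  93  84] [120  94  85]
208 [86 85 83] [86 85 82]
209 [75 75 73] [75 75 74]
210 [88 78 73] [87 78 73]
211 [130  91  77] [131  91  77]
212 [145  96  77] [146  96  78]
213 [144  95  78] [143  95  77]
214 [143  95  76] [144  97  77]
215 [147 122 103] [147  97  72]
216 [123 117 149] [122  82 122]
217 [ 56  59 166] [ 56  44 161]
218 [ 81  81 153] [ 76  52 142]
219 [144 141 142] [133  89  94]
220 [186 184 172] [146  98  77]
221 [209 208 200] [145  94  75]
222 [192 191 184] [135  96  82]
223 [132 132 126] [104  91  85]
224 [76 74 73] [78 80 78]
225 [78 76 73] [78 77 75]
226 [166 167 158] [150 143 132]
227 [174 174 165] [165 160 151]
```

View pics/s6.png

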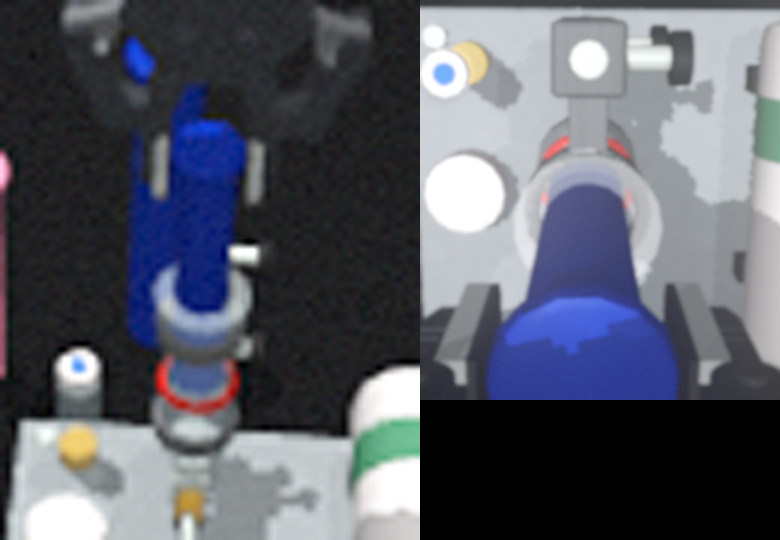

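In the side crop the plunger's lower end shows blue ending at about (197,392), at the red collar. Image rows give a lower end at z≈0.1305–0.133 and a collar at z≈0.131. The knob is firmly between the pads. I'll hold, then recheck for sinking.

Emit:
{"method": "move_arm", "body": {"moves": [[0, 0, 0, 0, 0, 0, 0.02], [0, 0, 0, 0, 0, 0, 0.02], [0, 0, 0, 0, 0, 0, 0.02], [0, 0, 0, 0, 0, 0, 0.02], [0, 0, 0, 0, 0, 0, 0.02], [0, 0, 0, 0, 0, 0, 0.02], [0, 0, 0, 0, 0, 0, 0.02], [0, 0, 0, 0, 0, 0, 0.02]]}}

```text
clock: 11.7
position: [0.5411, -0.0444, 0.2598]
ee_rot: [0.993, -0.12, -0.0, 0.0]
ft_force: [-0.1, -0.8, -1.0]
grip_width: 0.399
```

Run:
```python
from h import *
st(); im=cams.camera('side')[...,::-1].astype(int); p=cv2.imread('raw_s6.png').astype(int)
print('change near plunger',np.abs(im-p)[150:240,305:375].mean(), [im[r,335:341].mean(0).round().astype(int).tolist() for r in(214,215,216,217)])
y=(im[...,2]>150)&(im[...,1]>120)&(im[...,0]<70); v,u=np.nonzero(y[255:300,300:350]); print('yellow px',u.min()+300,u.max()+300,v.min()+255,v.max()+255)
print(proj(par('side'),[w(-.03,-.09,.0775),w(-.03,-.138,.0775)]))
print(manip.hand_in())
```

```text
t 11.7 pos [ 0.5411 -0.0444  0.2598] stand -0.0306 0.0851 F [-0.09 -0.81 -1.  ] g 0.399
change near plunger 3.0326455026455026 [[143, 95, 76], [147, 122, 103], [122, 117, 149], [54, 58, 166]]
yellow px 330 337 265 288
[[334.70719742 272.20356463]
 [333.99508606 287.32231725]]
the job is handed in; nothing more can be done
None
```

I opened the yellow lever fully, then drew the blue plunger up about 52 mm and handed the job in at about 12 s with the gripper still holding it. The hand-in reports no verdict.

- **Lever:** I pushed it with the shut fingers until it met its stop. The force rose to about 30 N while the fingers moved less than 1 mm, and later pictures showed the lever in line with the pipe. A rough image angle taken while I was pushing read 86.6°, from a poor colour mask.
- **Grip:** My first grip, at the neck height, caught the sides of the knob instead of the rod. I let go, moved 13 mm up, and gripped the knob squarely at 40 N. The plunger is therefore held by its knob, not at the suggested neck point.
- **Final height:** The plunger's lower end is at about z = 0.130 m by the lift, and 0.1305–0.133 m in the picture. The collar's middle is at about 0.131 m. My collar estimates ranged from 0.128 to 0.132 m, leaving out one looser wrist-camera fit at 0.119 m that I discarded.
- **Hold:** After a further 0.8 s the image rows across the plunger's lower end were unchanged, so it had not sunk. The sensor read about 1 N in all directions, so I saw no sign of binding.
- **Bystanders:** I did not touch any of the other things. I did not measure their positions again at the end.

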